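Load the L-shaped blank into the carving stand and bolt it in

TASK

Unbolt the sloping carving stand: lift the bolt's handle out of its notch and slide the bolt all the way out. Fit the L-shaped wooden blank into the gap left in the stand's tray so that it lies flat on the tray floor, then slide the bolt fully back over it, let its handle down into the notch and let go. Leave the plain bar, the mallet, the gouge and the pot where they are.

Things in the scene. Friction and masses are not known exactly. Their poses are not given: they have to be found in the camera images.
- nest (a point): Spot on the tray floor of the fixed wooden stand where the centre of the blank's bar belongs, 78 mm above the bench. The board slopes 30 degrees, low side to the robot. Axes (slope frame): x up the slope, y level to the left along the bolt, z square off the board. Tray walls 12 mm high, 10 thick; inside x -20 to +54, y -62 to +62 mm. Board: x -95 to +80, y -100 to +240.
- filler (a point): Centre of the top of the fixed dark filler plate in the tray, 34 (x) by 85 mm (y), 12 mm high like the walls; in the slope frame at x +37, y +19.5, z +12 mm, axes parallel to it. It covers the tray except an L-shaped gap, which takes the blank one way round only, with 4 mm of play in all along x and along y.
- blank_mid (a point): Loose L-shaped dark wooden blank, 0.15 kg: a bar 36 (x) by 120 (y) by 40 mm (z) with a tongue at its -y end: x +18 to +52, y -60 to -25 mm, same height. The point is the bar's centre, 20 mm above its underside. It starts flat on the bench. Seated, its axes are parallel to nest's, this point is 20 mm off the tray floor, and 28 mm of it stand above the tray walls.
- blank: The same blank; origin on its underside, 20 mm below blank_mid.
- bolt (a joint): Slide of the steel bolt (rod 12 mm thick) along +y of the slope frame: 0 m fully home (over the tray), 0.07 fully out (clear of the tray). Rod axis at x -2, z +50 mm in the slope frame, 4 mm above a seated blank. Friction 2 N. Slides only with the handle lifted out of the notch. A fixed barrel block at x -15 to +11, y +80 to +114 mm, up to z +63, carries it.
- bolt_handle (a joint): Turn of the handle about the rod's axis: 0 rad down in the notch (pointing down the slope, parallel to the board), growing as it is lifted, to 1.4. Above 0.65 it is clear of the guard plate. Let go, it sinks by its weight: on to the plate's top edge (about 0.62) if the bolt is out, into the notch if the bolt is home.
- notch (a point): Middle of the notch in the steel guard plate, level with the plate's top edge; in the slope frame at x -32, y +135, z +62 mm. The notch is 14 mm wide (y) and 18 mm deep, open upwards. The plate stands on the board, 8 mm thick (x), from y +114 to +219 mm, up to z +62.
- handle_ball (a point): Centre of the steel ball, 24 mm across, at the end of the handle's 10 mm stem, 70 mm from the rod's axis; with handle down and bolt home it lies at x -72, y +135, z +50 mm in the slope frame. Its y axis is the bolt's line. The ball can turn between fingers that close along y.
- bolt_tip (a point): Free end of the rod, on its axis: at y +5 mm in the slope frame when home, +75 mm when out.
- plain_mid (a point): Bystander: loose plain dark wooden bar 36 x 120 x 40 mm without a tongue; the point is its centre.
- mallet: Bystander: round wooden carver's mallet standing on its head, 80 mm across, 240 mm tall; origin at the centre of its underside.
- gouge_grip (a point): Bystander: carving tool 210 mm long lying on the bench, wooden handle 26 mm thick; the point is on the handle.
- pot: Bystander: white ceramic pot, 84 mm across, 95 mm tall; origin at the centre of its underside.
There are look-alikes about, which are no part of the job. Leave any pink or turquoise look-alike of the blank alone.

How it is judged (in metres and radians):
On the way, in this order (a step that is already met when the one before it is completed fails the run):
1. handle lifted clear of the notch with the bolt still home (value of joint bolt_handle above 0.6 rad and value of joint bolt below 0.03 m), for 0.05 s.
2. bolt slid out (value of joint bolt above 0.058 m), for 0.2 s.
3. blank seated in the tray with the bolt out (x of blank_mid in the frame of nest between -0.006 and 0.006 m and y of blank_mid in the frame of nest between -0.006 and 0.006 m and z of blank_mid in the frame of nest between 0.016 and 0.0235 m and angle between the z axis of blank_mid and the z axis of nest, either way round below 0.07 rad and angle between the y axis of blank_mid and the y axis of nest, either way round below 0.08 rad and linear speed of blank below 0.02 m/s and value of joint bolt above 0.05 m), for 0.2 s.
At the end, for the whole second after the job is handed in: The blank lies at rest flat on the tray floor in the L-shaped gap (its bar's centre within 6 mm of its place along the slope and across it, at most 3.5 mm high, within about 4 degrees), the bolt is home within 6 mm and its handle is down in the notch (below 0.15 rad) (x of blank_mid in the frame of nest between -0.006 and 0.006 m and y of blank_mid in the frame of nest between -0.006 and 0.006 m and z of blank_mid in the frame of nest between 0.016 and 0.0235 m and angle between the z axis of blank_mid and the z axis of nest, either way round below 0.07 rad and angle between the y axis of blank_mid and the y axis of nest, either way round below 0.08 rad and linear speed of blank below 0.02 m/s and value of joint bolt below 0.006 m and value of joint bolt_handle below 0.15 rad); the robot touches nothing.
It fails at once if the plain bar was moved by more than 30 mm (distance of plain_mid from where it was at the start of the episode above 0.03 m).
It fails at once if the mallet was moved by more than 30 mm (distance of mallet from where it was at the start of the episode above 0.03 m).
It fails at once if the gouge was moved by more than 30 mm (distance of gouge_grip from where it was at the start of the episode above 0.03 m).
It fails at once if the pot was moved by more than 30 mm (distance of pot from where it was at the start of the episode above 0.03 m).
It also fails if it takes over 64 s, if anything falls off the work surface, if the arm or the gripper's body presses on something with over 40 N, if the wrist force passes 120 N, or if a joint passes its speed limit or range.

ROBOT

A 6-joint arm with a two-finger parallel gripper is mounted at the origin on the work surface. World frame = base frame: x ahead of the robot, y to its left, z up, the work surface at z = 0. Lengths are in mm, angles in rad, forces in N, time in s.
With the tool pointing down it reaches from about 300 to 775 mm from the base axis. Payload 14.6 kg.
Tool frame: the origin (TCP) lies on the centre line of the jaws, within the pads' length; the fingertips stand 19 mm ahead of it and the grasp point (between the pads) is the TCP (bot.tip_reach is the distance from the TCP to the fingertips, in mm); y points along the fingers, x is the direction in which the jaws open and shut, and the axes are right-handed (so a half turn about y gives the same grasp; the last joint's range is limited). The gripper opens to 85 mm and grips with 20 to 120 N. Pads are 22 mm wide; open, the fingers measure 114 mm over their backs; the gripper's body (76 mm by 85 mm) begins 54 mm behind the grasp point. The pads swing forward as they close: fully open they stand 13 mm farther back than shut.
Start: joints at [1.2, 0.3, 1.521, -0, 1.321, -0.067], TCP at [164.529, 524.805, 250.281] pointing down, gripper open.
Joint ranges: [-3.03, 3.03], [-0.79, 2.21], [0.23, 2.52], [-1.04, 4.18], [0, 3.07], [-2.55, 2.55]. Speed limits (rad/s): [2.22, 2.22, 2.57, 3.14, 3.14, 3.14].

INTERFACE

Orientations are given as a unit quaternion [w, x, y, z].
In Python, from rig import bot gives the robot as it stands. Calls block until the motion is done:
- bot.move_to(position, orientation): joint-space move of the TCP to a pose.
- bot.servo_line(position, attitude=None, speed=150, until_force=None): straight line of the TCP; attitude=None keeps the orientation; speed is the mean speed in mm/s. With until_force (N) it stops when the force on the tool has changed by that much, and returns True; else False.
- bot.move_joints(angles): joint-space move.
- bot.move_gripper(opening, grip_force=None): finger opening in mm; grip_force is the grip in N (None keeps the last); returns when the fingers have stopped.
- bot.dwell(seconds).
- bot.ik(position, orientation): joint angles nearest the present ones, or None.
- bot.read_state(): the state.
- bot.read_camera(name): name is "side" or "top"; returns a dict with "image" (420x560x3 uint8, blue, green, red), "depth" (420x560 float32, mm along the optical axis (not along the pixel's ray), 0 where there is no reading), "fovy" (degrees; the focal length in pixels is half the picture's height over the tangent of half this angle, whatever the lens; pixels are square), "cx", "cy" (the principal point, pixels), "eye" and "attitude" of the camera in the world. Camera axes: x right, y down, z forward; pixel columns grow to the right and rows downward; lengths in mm; the calibration is good to about 2 mm. A picture is of the moment at which its call begins.
A pose or a line that the arm cannot do raises bot.MotionError and nothing moves.
- bot.finish_job(): hands the job in, once; it reports no verdict.
The state is a dict: "clock": time; "joint_positions": joint angles; "qvel": joint speeds; "effort": joint torques, N m; "ee_pos": TCP position; "tool_rot": TCP orientation; "ft_force": force on the tool from outside, world axes, zero at the start; "moment": the same for the moment, N m; "grip_width": finger opening in mm.
Only numpy, scipy, OpenCV 4.12 (cv2) and the standard library are available. Lean on these libraries where they do the work, as an engineer would, in place of code of your own. Each camera call takes 0.05 s, during which the arm holds its last target.

## Working session

There is one attempt and no reset: what is moved stays moved. The work goes in short steps, each a Python script; the robot and the scene stay as the last script left them, time stands still between calls to the robot, and variables do not carry over. Pictures are saved under pics/ and viewed, and the job is handed in when it is done.

```bash
ls; mkdir -p pics; cat > h.py <<'E'
import numpy as np, cv2
from scipy.spatial.transform import Rotation as R
from rig import bot
def q2R(q): return R.from_quat(q,scalar_first=True)
def snap(name):
    c=bot.read_camera(name); np.savez('cam_%s.npz'%name,**{k:np.array(v) for k,v in c.items()}); return c
def load(name): return dict(np.load('cam_%s.npz'%name))
def cloud(c):
    d=c['depth'];h,w=d.shape;f=h/2/np.tan(np.radians(float(c['fovy']))/2)
    v,u=np.mgrid[0:h,0:w]
    P=np.stack([(u-c['cx'])/f*d,(v-c['cy'])/f*d,d],-1)
    W=P@q2R(c['attitude']).as_matrix().T+np.array(c['eye']); W[d<=0]=np.nan
    return W
E
python3 - <<'E'
from h import *
for n in('top','side'):
    c=snap(n); cv2.imwrite('pics/%s0.png'%n,c['image']); print(n,c['fovy'],c['cx'],c['cy'],c['eye'],c['attitude'])
print(bot.read_state())
E
```

```text
pics
top 57.780716154283084 280.92821929602036 210.33311899517707 [ 253.82653507   59.03137135 1366.55778125] [ 0.0711678  -0.67151729  0.73358521 -0.07650103]
side 56.76957545303663 279.0708547166982 209.9790881697452 [ -50.45878304 -519.93207585  704.10018014] [-0.40879529  0.8282756  -0.34268888  0.17149422]
{'clock': 0.1, 'joint_positions': array([ 1.20039490e+00,  3.00403335e-01,  1.52150351e+00,  1.34456147e-05,
        1.32073508e+00, -6.66212846e-02]), 'qvel': array([-0.00252476, -0.00225299, -0.001843  , -0.00100435,  0.0004421 ,
        0.00250422]), 'effort': array([ 7.73907777e-04, -5.44386399e+01, -3.62378025e+01, -3.90870525e-05,
        2.99939486e-03,  3.96989526e-05]), 'ee_pos': array([164.46274512, 524.63423294, 249.79130147]), 'tool_rot': array([-0.56970208,  0.57009274,  0.41827365, -0.41890448]), 'ft_force': array([ 0.15337649, -0.2022813 ,  0.22572912]), 'moment': array([-0.01372285,  0.0066511 , -0.01080324]), 'grip_width': 85.30283140378181}
```

View pics/top0.png

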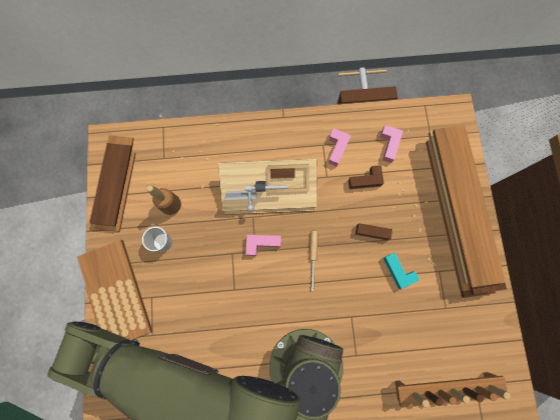

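View pics/side0.png

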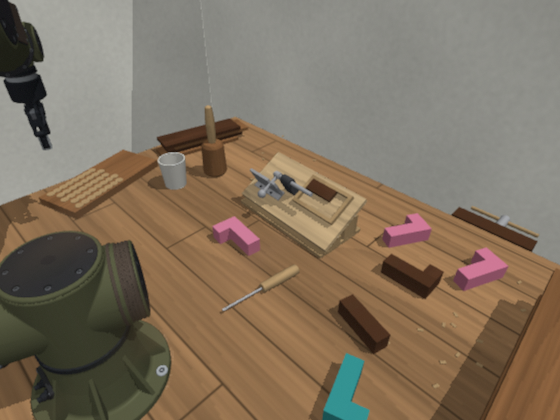

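The top view shows a dark L at (367,179). It also shows three pink Ls at (340,147), (392,143) and (263,244), a turquoise L at (401,271) and a dark bar without a tongue at (374,231). The dark L is the blank, because it is the only dark one with a tongue. The stand is at (268,187). I'll confirm in an enlarged crop.

```bash
python3 - <<'E'
from h import *
c=load('top')
a=cv2.resize(c['image'][140:230,205:330],None,fx=6,fy=6,interpolation=cv2.INTER_CUBIC)
cv2.imwrite('pics/stand_crop.png',a)
b=cv2.resize(c['image'][155:250,330:410],None,fx=6,fy=6,interpolation=cv2.INTER_CUBIC)
cv2.imwrite('pics/blank_crop.png',b)
W=cloud(c)
for (u,v) in [(225,165),(315,163),(316,208),(222,212),(260,186),(283,173),(284,188),(250,207),(350,184),(376,172),(365,181),(374,231)]: print((u,v),W[v,u].round(1))
s=load('side');cv2.imwrite('pics/stand_side.png',cv2.resize(s['image'][140:260,225:380],None,fx=5,fy=5,interpolation=cv2.INTER_CUBIC))
E
```

```text
(225, 165) [695.8 216.1 113.4]
(315, 163) [676.8 -94.8 109.5]
(316, 208) [ 5.405e+02 -9.340e+01  5.000e-01]
(222, 212) [5.561e+02 2.516e+02 1.000e-01]
(260, 186) [605.9 100.9 128.2]
(283, 173) [651.4  18.8 106.9]
(284, 188) [594.2  20.6 119.4]
(250, 207) [543.9 141.7  96. ]
(350, 184) [ 611.4 -222.2   33.6]
(376, 172) [ 646.7 -321.2   38.7]
(365, 181) [ 616.5 -276.8   38.4]
(374, 231) [ 432.6 -285.1   33.6]
```

View pics/stand_crop.png

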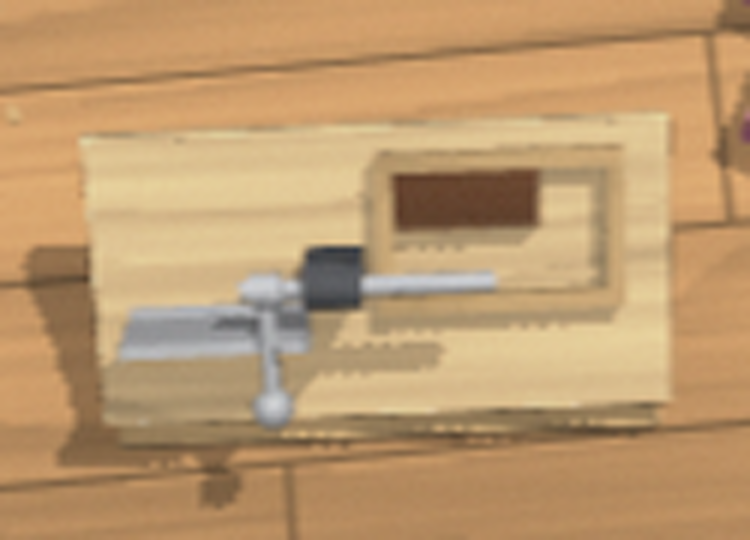

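View pics/blank_crop.png

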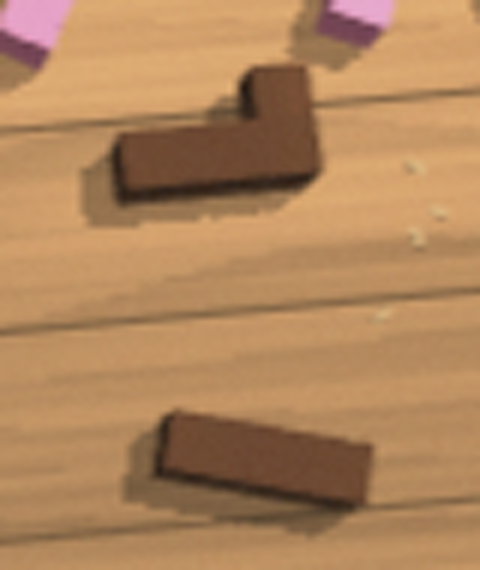

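View pics/stand_side.png

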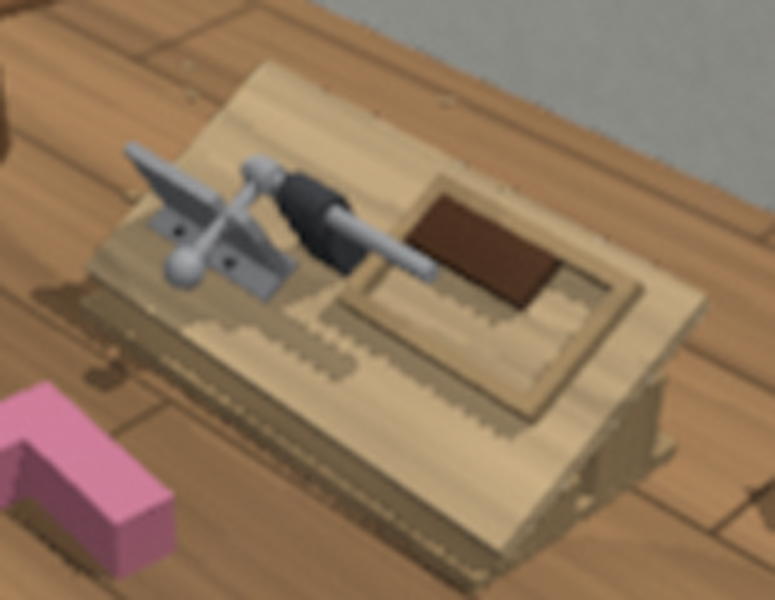

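The crops confirm it. The dark L at (367,179) has its tongue at its right (-y) end pointing up-slope, matching the gap, and the plain bar at (374,231) has none. Next I fit the poses from both cameras by silhouette.

```bash
cat > fit.py <<'E'
from h import *
from scipy.optimize import minimize
def proj(c,P):
    h=c['depth'].shape[0];f=h/2/np.tan(np.radians(float(c['fovy']))/2)
    p=(P-np.array(c['eye']))@q2R(c['attitude']).as_matrix()
    return np.stack([p[:,0]/p[:,2]*f+c['cx'],p[:,1]/p[:,2]*f+c['cy']],-1)
def box(x0,x1,y0,y1,z0,z1): return np.array([[x,y,z] for x in(x0,x1) for y in(y0,y1) for z in(z0,z1)],float)
S=8
def sil(c,boxes,Rm,t,roi):
    u0,v0,u1,v1=roi
    m=np.zeros(((v1-v0)*S,(u1-u0)*S),np.uint8)
    for b in boxes:
        p=(proj(c,b@Rm.T+t)-[u0,v0]+0.5)*S-0.5
        hull=cv2.convexHull(p.astype(np.float32))
        cv2.fillConvexPoly(m,np.round(hull*16).astype(np.int32),255,shift=4)
    return cv2.resize(m,(u1-u0,v1-v0),interpolation=cv2.INTER_AREA)/255.
def softmask(c,roi,fg,bg):
    u0,v0,u1,v1=roi
    g=c['image'][v0:v1,u0:u1].astype(float).max(-1)
    return np.clip((g-bg)/(fg-bg),0,1)
def slopeR(yaw): return (R.from_euler('z',yaw)*R.from_euler('y',-np.radians(30))).as_matrix()
def flatR(yaw): return R.from_euler('z',yaw).as_matrix()
def fit(cams,boxes,Rf,z,x0):
    # cams: list of (c,roi,fg,bg)
    ms=[softmask(*k) for k in cams]
    def cost(p):
        return sum(((sil(k[0],boxes,Rf(p[2]/200),np.array([p[0],p[1],z]),k[1])-m)**2).sum() for k,m in zip(cams,ms))
    best=None
    for d in (10,4,2):
        sx=np.array([x0+np.array(o)*d for o in ([0,0,0],[1,0,0.],[0,1,0],[0,0,1])])
        r=minimize(cost,x0,method='Nelder-Mead',options=dict(initial_simplex=sx,xatol=.02,fatol=1e-3,maxiter=400)); x0=r.x
    return np.r_[x0[:2],x0[2]/200],r.fun
FILL=[box(20,54,-23,62,0,12)]
LB=[box(-18,18,-60,60,0,40),box(18,52,-60,-25,0,40)]
E
python3 - <<'E'
from fit import *
t,s=load('top'),load('side')
for c,(u,v),n in((t,(283,173),'filler'),(s,(320,190),'fillerS'),(t,(365,181),'blank'),(s,(410,276),'blankS')):
    print(n,c['image'][v,u],'row',c['image'][v,u-24:u+25,:].max(-1), 'col',c['image'][v-16:v+17,u].max(-1))
E
```

```text
filler [ 46  66 101] row [221 219 214 213 212 213 187 165 183 194 194 150  99 100 101  98 101  99
  99 100 100 100 101 101 101 101 101 100  99 105 101 102 103 101 102 140
 197 219 219 219 220 221 221 222 201 174 168 183 200] col [200 201 203 211 213 221 224 216 174 199 191 144 103 104 103 103 101  99
  95  92 110 156 168 182 216 214 211 209 195 209 188 144 180]
fillerS [33 49 75] row [ 47  45  78 111 109 102 115 131 144 155 153 135 110  75  55  62  69  73
  73  71  72  72  74  75  75  75  75  77  76  77  79  80  79  81  82  81
  81  87 103 129 152 162 164 164 164 169 176 184 189] col [165 172 178 181 168 155 154 148 118  81  77  78  77  75  76  75  75  74
  73  72  73  65  51 100 126 128 134 138 139 161 178 176 173]
blank [ 50  73 110] row [193 192 194 196 190 163 129  89  51  90 112 112 111 111 110 111 111 110
 111 110 110 111 111 111 110 110 110 110 109 112 109 109 110 108 112 111
 112 111 111 113 113 112 144 191 211 212 212 212 213] col [220 218 214 217 219 217 210 175 111 109 121 109 111 107 110 110 110 111
 112 105  68  52  82 152 153 160 184 212 213 212 206 204 202]
blankS [29 44 68] row [95 76 54 44 44 44 43 46 46 43 46 44 44 43 44 42 42 42 41 42 40 42 46 57
 68 73 76 76 76 77 78 76 77 77 76 76 77 76 76 77 76 77 76 77 76 79 81 83
 84] col [170 171 168 160 124  82  77  77  78  78  77  78  77  77  76  77  68  51
  43  41  42  43  43  43  44  44  46  47  45  52  80 106 112]
```

```bash
cat > f1.py <<'E'
from fit import *
t,s=load('top'),load('side')
tf=(t,(267,164,300,183),102,190); sf=(s,(305,174,342,206),76,140)
tb=(t,(345,162,388,194),110,165); sb=(s,(376,248,448,302),70,110)
yaw0=0.05
c=np.array([651.4,18.8,106.9])-slopeR(yaw0)@[37,19.5,12]
for nm,k in(('both',[tf,sf]),('top',[tf]),('side',[sf])):
    p,f=fit(k,FILL,slopeR,78,np.array([c[0],c[1],yaw0*200])); print('filler->nest',nm,p.round(3),round(f,2))
for nm,k in(('both',[tb,sb]),('top',[tb]),('side',[sb])):
    p,f=fit(k,LB,flatR,0,np.array([615,-275,10.])); print('blank',nm,p.round(3),round(f,2))
E
python3 f1.py
python3 - <<'E'
from fit import *
W=cloud(load('top'))
# plane fit on board area
P=W[165:200,222:250].reshape(-1,3);P=P[P[:,2]>40]
A=np.c_[P[:,:2],np.ones(len(P))];
for _ in range(4):
    k=np.linalg.lstsq(A,P[:,2],rcond=None)[0]; r=P[:,2]-A@k; m=abs(r)<3; P,A=P[m],A[m]
print(k,'slope',np.degrees(np.arctan(np.hypot(*k[:2]))),'yaw',np.arctan2(k[1],k[0]),r.std(),len(P))
E
```

```text
filler->nest both [ 6.23521e+02  2.29000e+00 -6.70000e-02] 28.84
filler->nest top [ 6.23043e+02  3.16100e+00 -5.20000e-02] 10.18
filler->nest side [ 6.23949e+02  6.03000e-01 -5.90000e-02] 12.2
blank both [ 6.19179e+02 -2.84110e+02  7.00000e-03] 103.43
blank top [ 6.18891e+02 -2.80164e+02  4.00000e-03] 27.9
blank side [ 6.19052e+02 -2.84717e+02  1.00000e-02] 48.54
[ 0.12649524 -0.15383016 37.83229666] slope 11.263655518501222 yaw -0.8826022274295248 1.5609680558197294 133
```

```bash
cat > ov.py <<'E'
from fit import *
def overlay(p,roi_t,roi_s,tag,k=6):
    Rm=slopeR(p[2]);T=np.array([p[0],p[1],78.])
    for n,roi in(('top',roi_t),('side',roi_s)):
        c=load(n);u0,v0,u1,v1=roi;kk=min(k,799//(u1-u0),599//(v1-v0))
        im=cv2.resize(c['image'][v0:v1,u0:u1],None,fx=kk,fy=kk,interpolation=cv2.INTER_CUBIC)
        def dr(pts,col):
            q=(proj(c,np.array(pts,float)@Rm.T+T)-[u0,v0]+.5)*kk
            cv2.polylines(im,[np.round(q*8).astype(np.int32)],len(pts)>2,col,1,cv2.LINE_AA,3)
        def rect(x0,x1,y0,y1,z): return [[x0,y0,z],[x1,y0,z],[x1,y1,z],[x0,y1,z]]
        dr(rect(-95,80,-100,240,0),(0,0,255)); dr(rect(-30,64,-72,72,12),(255,0,0)); dr(rect(20,54,-23,62,12),(0,255,0))
        dr(rect(-36,-28,114,219,62),(255,255,0)); dr([[-2,5,50],[-2,135,50],[-72,135,50]][:2],(255,0,255)); dr([[-2,135,50],[-72,135,50]],(255,0,255))
        cv2.imwrite('pics/ov_%s_%s.png'%(n,tag),im)
E
python3 - <<'E'
from ov import *
overlay([623.5,2,-0.061],(205,140,330,230),(225,140,380,260),'a')
E
```

```text
(no output)
```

View pics/ov_top_a.png

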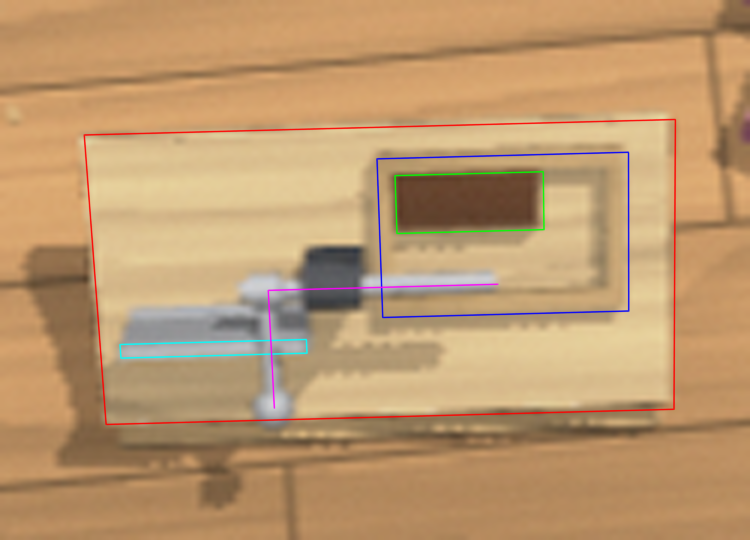

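View pics/ov_side_a.png

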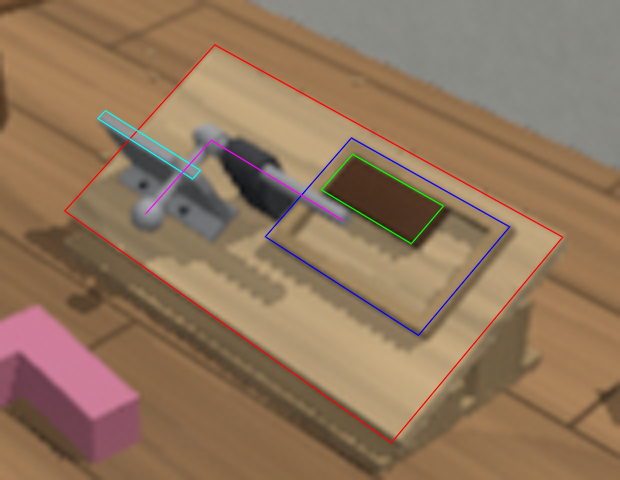

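```bash
cat > f2.py <<'E'
from f1 import *
for yaw in(-.045,-.052,-.060):
    for nm,k in(('top',[tf]),('side',[sf])):
        p,f=fit(k,FILL,lambda a:slopeR(yaw),78,np.array([623,2,0.])); 
        cam=k[0][0]; b=proj(cam,np.array([[-72,135,50],[-2,5,50.]])@slopeR(yaw).T+[p[0],p[1],78])
        print(yaw,nm,p.round(2),round(f,2),'ball,tip px',b.round(2).tolist())
for n,c,(u,v) in(('top',t,(250,207)),('side',s,(262,193))):
    g=c['image'].max(-1).astype(int); print(n); print(g[v-6:v+7,u-7:u+8])
E
python3 f2.py|tail -40
```

```text
filler->nest both [ 6.23521e+02  2.29000e+00 -6.70000e-02] 28.84
filler->nest top [ 6.23043e+02  3.16100e+00 -5.20000e-02] 10.18
filler->nest side [ 6.23949e+02  6.03000e-01 -5.90000e-02] 12.2
blank both [ 6.19179e+02 -2.84110e+02  7.00000e-03] 103.43
blank top [ 6.18891e+02 -2.80164e+02  4.00000e-03] 27.9
blank side [ 6.19052e+02 -2.84717e+02  1.00000e-02] 48.54
-0.045 top [6.2314e+02 2.9400e+00 1.0000e-02] 10.19 ball,tip px [[250.29, 208.21], [287.3, 186.94]]
-0.045 side [6.2413e+02 1.9000e-01 3.0000e-02] 12.53 ball,tip px [[261.16, 193.48], [310.83, 194.7]]
-0.052 top [6.231e+02 3.130e+00 1.000e-02] 10.19 ball,tip px [[250.05, 207.97], [287.19, 186.95]]
-0.052 side [6.2441e+02 5.9000e-01 1.0000e-02] 12.41 ball,tip px [[261.25, 193.16], [310.74, 194.56]]
-0.06 top [6.2305e+02 3.4400e+00 4.0000e-02] 10.3 ball,tip px [[249.76, 207.69], [287.04, 186.96]]
-0.06 side [6.2392e+02 6.2000e-01 4.0000e-02] 12.24 ball,tip px [[261.25, 192.97], [310.56, 194.59]]
top
[[175 174 175 173 174 156 163 176 155 163 173 173 173 172 171]
 [173 173 172 172 171 158 164 178 156 161 171 168 169 170 177]
 [1
[... 815 characters left out ...]
8  91]
 [137 137 137 137 130 125 137 141 140 149 151 136 118 106 109]
 [138 139 138 135 134 145 162 164 160 155 138 120 112 116 114]
 [137 138 134 125 133 153 164 171 170 154 127 106 112 116 106]
 [138 137 124 112 131 148 157 165 165 152 125 102 112 117  96]
 [143 139 121 102 121 137 147 151 148 140 123 109 106 107 103]
 [144 142 124  94 108 122 133 137 135 127 119 126 125 116 107]
 [142 144 127  92  95 107 113 117 117 109 116 135 138 134 126]
 [137 140 135 113  90  90  93  97  93  96 121 139 140 139 139]
 [132 135 138 134 116 104 101  91  99 118 132 138 139 139 139]
 [132 132 133 136 134 132 130 124 129 137 136 136 138 139 139]
 [139 134 132 131 133 136 141 142 142 141 138 137 136 137 137]]
```

```bash
cat >> h.py <<'E'
NEST=np.array([623.7,1.9,78.]); YAW=-0.054
RS=(R.from_euler('z',YAW)*R.from_euler('y',-np.radians(30))).as_matrix()
def S2W(p): return NEST+RS@np.array(p,float)
def quat(Rm): return R.from_matrix(Rm).as_quat(scalar_first=True)
def tool(x,y):
    x=np.array(x,float);y=np.array(y,float);y/=np.linalg.norm(y);x-=y*(x@y);x/=np.linalg.norm(x)
    return quat(np.stack([x,y,np.cross(x,y)],1))
def ball(th,b): return S2W([-2-70*np.cos(th),135+b*1.0,50+70*np.sin(th)])
def qball(tilt,sg=1): # tilt from vertical toward board normal, rad
    y=R.from_euler('z',YAW).as_matrix()@np.array([np.sin(tilt),0,-np.cos(tilt)])
    return tool(sg*RS[:,1],y)
QB=lambda sg=1:(lambda s:np.stack([[s,0,0],[0,0,-1],np.cross([s,0,0],[0,0,-1])],1).astype(float))(sg)
E
python3 - <<'E'
from h import *
W=cloud(load('top'))
def w(u,v): return W[v-1:v+2,u-1:u+2].reshape(-1,3).round(0)[4]
print('mallet',w(154,190),w(165,200),w(172,208),'pot',w(154,238),'gouge',w(313,245),w(312,285))
for sg in(1,-1):
  for tilt in(0,.26,.52):
    for th,b in((0,0),(.8,0),(.8,70)):
        j=bot.ik(ball(th,b)+[0,0,0],qball(tilt,sg)); print(sg,tilt,th,b,ball(th,b).round(0),None if j is None else np.round(j,2))
  Rb=R.from_euler('z',.007).as_matrix()
  j=bot.ik(np.array([619,-282.4,33]),quat(Rb@QB(sg)));print('pick',sg,None if j is None else np.round(j,2))
  for z in(33,60,120):
    j=bot.ik(S2W([0,0,z]),quat(RS@QB(sg)));print('place',sg,z,None if j is None else np.round(j,2))
E
```

```text
mallet [597. 429. 216.] [589. 425. 115.] [572. 416.  65.] pot [480. 499.  10.] gouge [403. -66.  26.] [266. -49.  13.]
1 0 0 0 [544. 141.  85.] [ 0.19  0.51  1.64 -0.    0.99 -1.33]
1 0 0.8 0 [537. 142. 139.] [ 0.19  0.43  1.62 -0.    1.09 -1.32]
1 0 0.8 70 [541. 212. 139.] [ 0.31  0.48  1.55 -0.    1.12 -1.21]
1 0.26 0 0 [544. 141.  85.] [ 0.22  0.42  1.8  -0.11  0.67 -1.22]
1 0.26 0.8 0 [537. 142. 139.] [ 0.22  0.33  1.78 -0.1   0.78 -1.23]
1 0.26 0.8 70 [541. 212. 139.] [ 0.35  0.38  1.71 -0.14  0.82 -1.08]
1 0.52 0 0 [544. 141.  85.] [ 0.25  0.37  1.95 -0.44  0.35 -0.89]
1 0.52 0.8 0 [537. 142. 139.] [ 0.25  0.26  1.94 -0.34  0.47 -1.  ]
1 0.52 0.8 70 [541. 212. 139.] [ 0.39  0.32  1.85 -0.44  0.53 -0.79]
pick 1 [-0.48  0.81  1.27 -0.    1.06 -0.49]
place 1 33 [-0.06  0.4   1.83  0.    0.38 -0.  ]
place 1 60 [-0.06  0.34  1.86  0.    0.42 -0.  ]
place 1 120 [-0.06  0.2   1.9   0.    0.52 -0.  ]
-1 0 0 0 [544. 141.  85.] [ 0.19  0.51  1.64 -0.    0.99  1.81]
-1 0 0.8 0 [537. 142. 139.] [ 0.19  0.43  1.62 -0.    1.09  1.82]
-1 0 0.8 70 [541. 212. 139.] [ 0.31  0.48  1.55 -0.    1.12  1.93]
-1 0.26 0 0 [544. 141.  85.] [ 0.22  0.42  1.8  -0.11  0.67  1.92]
-1 0.26 0.8 0 [537. 142. 139.] [ 0.22  0.33  1.78 -0.1   0.78  1.91]
-1 0.26 0.8 70 [541. 212. 139.] [ 0.35  0.38  1.71 -0.14  0.82  2.06]
-1 0.52 0 0 [544. 141.  85.] [ 0.25  0.37  1.95 -0.44  0.35  2.25]
-1 0.52 0.8 0 [537. 142. 139.] [ 0.25  0.26  1.94 -0.34  0.47  2.15]
-1 0.52 0.8 70 [541. 212. 139.] [ 0.39  0.32  1.85 -0.44  0.53  2.35]
pick -1 None
place -1 33 None
place -1 60 None
place -1 120 None
```

```bash
python3 - <<'E'
from h import *
p=bot.read_state()['ee_pos']
bot.servo_line([p[0],p[1],400],speed=300)
q=qball(0)
b=ball(0,0)
bot.move_to(b+[0,0,120],q)
bot.move_gripper(50,25)
bot.servo_line(b+[0,0,2],speed=150,until_force=15)
s=bot.read_state();print(s['clock'],s['ee_pos'],b,s['ft_force'])
for n in('top','side'): 
    c=snap(n)
s=load('side');cv2.imwrite('pics/g1s.png',cv2.resize(s['image'][110:250,190:350],None,fx=4.9,fy=4.9,interpolation=cv2.INTER_CUBIC)[:600])
t=load('top');cv2.imwrite('pics/g1t.png',cv2.resize(t['image'][140:250,200:330],None,fx=5,fy=5,interpolation=cv2.INTER_CUBIC))
E
```

```text
4.1833 [544.22127544 141.5178314   88.21528665] [543.75995944 141.41803242  85.30127019] [ 0.30839822 -0.16221899 -0.6408748 ]
```

View pics/g1s.png

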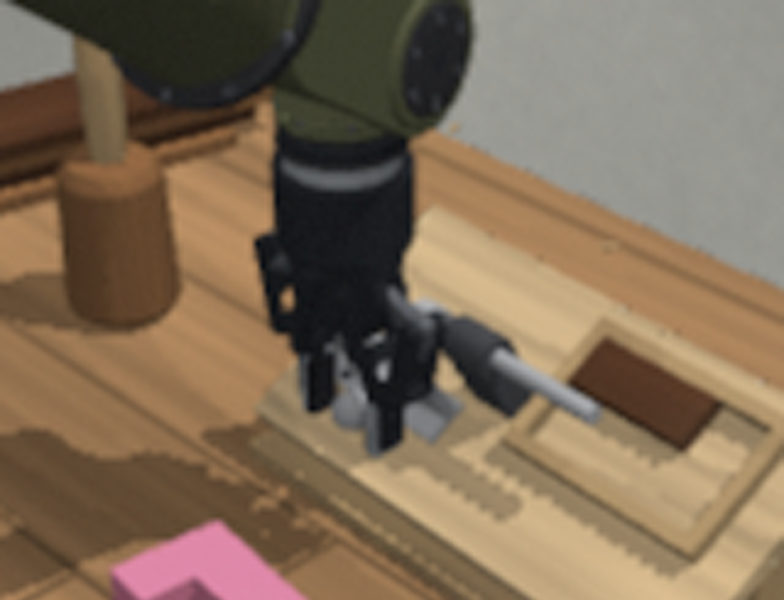

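The open fingers straddle the ball, which is at about (350,410) in the crop. I'll grip it, lift in an arc, then slide.

```bash
python3 - <<'E'
from h import *
w=bot.move_gripper(15,25)
s=bot.read_state();print('grip',s['grip_width'],s['ft_force'].round(1),s['clock'])
off=s['ee_pos']-ball(0,0); off[1]=0; print(off)
for th in np.linspace(.16,.85,6):
    bot.servo_line(ball(th,0)+[0,0,1.0],speed=80)
    s=bot.read_state();print(round(th,2),s['ft_force'].round(1),s['grip_width'].round(1))
    if np.linalg.norm(s['ft_force'])>60: break
print(s['clock'])
c=snap('side');cv2.imwrite('pics/g2s.png',cv2.resize(c['image'][110:250,190:350],None,fx=4,fy=4,interpolation=cv2.INTER_CUBIC))
E
```

```text
grip 22.160158037466015 [-0.4  0.3  4.4] 4.6417
[0.25723758 0.         2.50500998]Traceback (most recent call last):
  File "<stdin>", line 7, in <module>
AttributeError: 'float' object has no attribute 'round'
```

```bash
python3 - <<'E'
from h import *
for th in np.linspace(.3,.85,5):
    bot.servo_line(ball(th,0)+[0,0,1.0],speed=80)
    s=bot.read_state();print(round(th,2),s['ft_force'].round(1),round(s['grip_width'],1))
    if np.linalg.norm(s['ft_force'])>60: break
print(s['clock'])
c=snap('side');cv2.imwrite('pics/g2s.png',cv2.resize(c['image'][110:250,190:350],None,fx=4,fy=4,interpolation=cv2.INTER_CUBIC))
E
```

```text
0.3 [-0.3  1.8 -2.1] 21.8
0.44 [-4.9  1.  -2.3] 22.0
0.57 [-4.1  1.3 -1.2] 22.0
0.71 [-6.   1.3 -1.2] 22.1
0.85 [-5.5  0.9 -0.2] 22.4
6.2583
```

View pics/g2s.png

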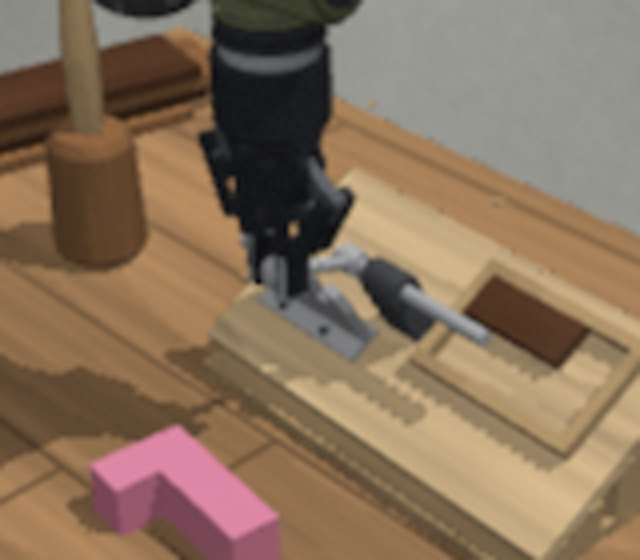

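The handle is lifted: the stem runs from the ball at (275,275) up to the rod, clear of the plate. Now I slide the bolt out.

```bash
python3 - <<'E'
from h import *
r=bot.servo_line(ball(.85,73)+[0,0,1.0],speed=70,until_force=18)
s=bot.read_state();print(r,s['clock'],s['ft_force'].round(1),s['grip_width'],((s['ee_pos']-NEST)@RS).round(1))
c=snap('side');cv2.imwrite('pics/g3s.png',cv2.resize(c['image'][110:250,190:350],None,fx=4,fy=4,interpolation=cv2.INTER_CUBIC))
E
```

```text
True 7.3083 [-0.3 -5.9 -0.9] 22.331781428581802 [-48.7 205.3 103.7]
```

View pics/g3s.png

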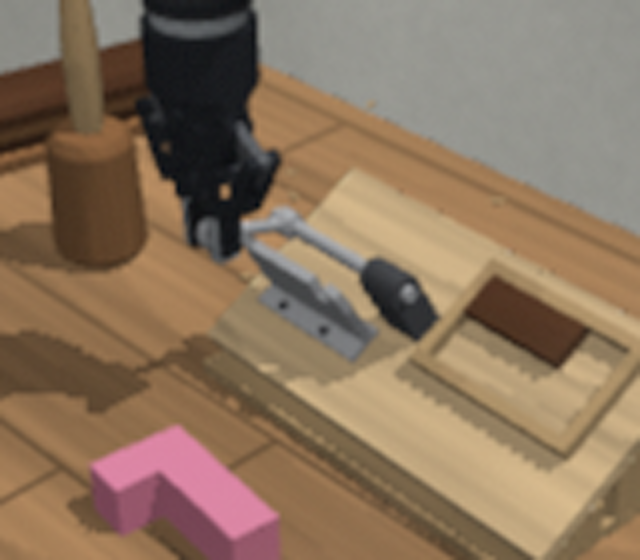

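The bolt is at its stop, and the TCP y of +205.3 in the slope frame matches 205, so the y calibration holds. I'll ease the handle onto the plate, release it and fetch the blank.

```bash
python3 - <<'E'
from h import *
bot.servo_line(ball(.65,70)+[0,0,1.0],speed=80)
bot.move_gripper(45)
p=bot.read_state()['ee_pos']
bot.servo_line(p+[0,0,130],speed=200)
q=quat(R.from_euler('z',.007).as_matrix()@QB(1))
g=np.array([619.,-282.4,0])+R.from_euler('z',.007).as_matrix()@[0,-3,33]
bot.move_to(g+[0,0,110],q)
bot.move_gripper(70)
s=bot.read_state();print(s['clock'])
for n in('top','side'): snap(n)
c=load('side');a=cv2.resize(c['image'][130:250,215:375],None,fx=3,fy=3,interpolation=cv2.INTER_CUBIC);b=cv2.resize(c['image'][210:330,360:480],None,fx=3,fy=3);cv2.imwrite('pics/g4s.png',np.hstack([a[:360],b[:360]])[:, :800])
E
```

```text
11.0583
```

View pics/g4s.png

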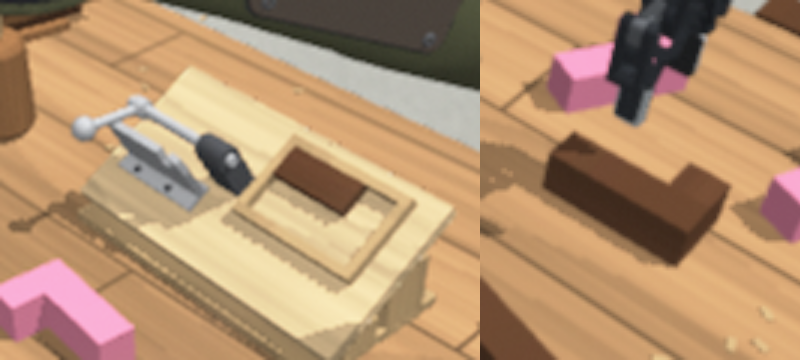

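The bolt is out, its handle is resting on the plate at (85,128) in the crop, and the gripper is above the blank. I'll descend, grip and lift.

```bash
python3 - <<'E'
from h import *
g=np.array([619.,-282.4,0])+R.from_euler('z',.007).as_matrix()@[0,-3,33]
r=bot.servo_line(g,speed=120,until_force=12)
print(r)
if not r:
    bot.move_gripper(30,40)
    s=bot.read_state();print(s['grip_width'],s['ee_pos'],s['ft_force'].round(1))
    for n in('top','side'): snap(n)
    t=load('top');s2=load('side')
    a=cv2.resize(t['image'][150:210,335:405],None,fx=5,fy=5);b=cv2.resize(s2['image'][210:330,360:480],None,fx=3,fy=3);b=b[:300]
    cv2.imwrite('pics/g5.png',np.hstack([a,b]))
    r=bot.servo_line(g+[0,0,150],speed=150)
    print(bot.read_state()['ft_force'].round(1),bot.read_state()['grip_width'],bot.read_state()['clock'])
E
```

```text
False
35.14168613424856 [ 619.38941589 -285.5756248    33.80484716] [0.1 0.3 5.7]
[-0.3 -0.1 -1.2] 35.40279615757422 13.875
```

View pics/g5.png

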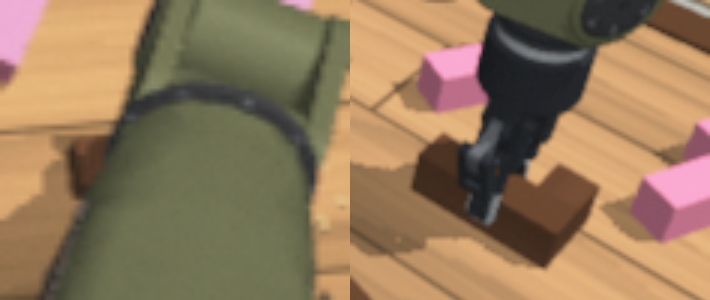

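Held, with a grip width of 35.4. Next I hover over the gap and compare the blank with the stand in the side view.

```bash
cat > ov2.py <<'E'
from ov import *
def ovblank(pb,tag,roi,n='side'):
    # pb: blank origin in slope frame
    c=load(n);u0,v0,u1,v1=roi;kk=min(799//(u1-u0),599//(v1-v0))
    im=cv2.resize(c['image'][v0:v1,u0:u1],None,fx=kk,fy=kk,interpolation=cv2.INTER_CUBIC)
    off={'side':np.array([624.2,.5,78]),'top':np.array([623.1,3.2,78])}[n]
    def dr(pts,col):
        q=(proj(c,np.array(pts,float)@RS.T+off)-[u0,v0]+.5)*kk
        cv2.polylines(im,[np.round(q*8).astype(np.int32)],True,col,1,cv2.LINE_AA,3)
    L=np.array([[-18,-60],[52,-60],[52,-25],[18,-25],[18,60],[-18,60]])
    for z,col in((40,(0,255,0)),(0,(0,255,255))): dr(np.c_[L,np.full(6,z)]+np.array(pb),col)
    dr([[-20,-62,12],[54,-62,12],[54,62,12],[-20,62,12]],(255,0,0))
    cv2.imwrite('pics/%s.png'%tag,im)
E
python3 - <<'E'
from ov2 import *
q=quat(RS@QB(1))
bot.move_to(S2W([0,-3,140]),q)
bot.servo_line(S2W([0,-3,64]),speed=150)
s=bot.read_state();e=(s['ee_pos']-NEST)@RS;print(s['clock'],e.round(2),s['grip_width'],s['ft_force'].round(1))
for n in('top','side'): snap(n)
ovblank(e+[0,3,-33.8],'ov3s',(265,140,395,235)); ovblank(e+[0,3,-33.8],'ov3t',(255,140,335,215),'top')
E
```

```text
15.6667 [ 0.31 -3.35 64.16] 35.45998255912873 [-0.4  0.3 -0.9]
```

View pics/ov3s.png

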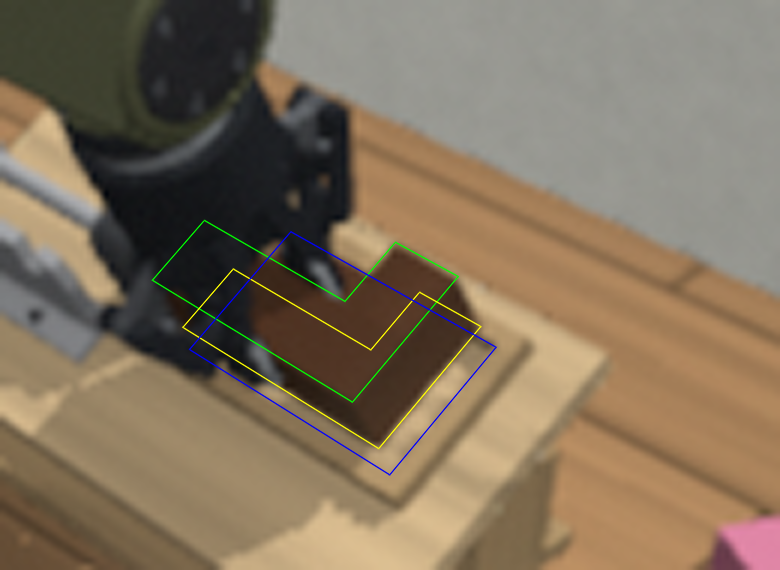

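View pics/ov3t.png

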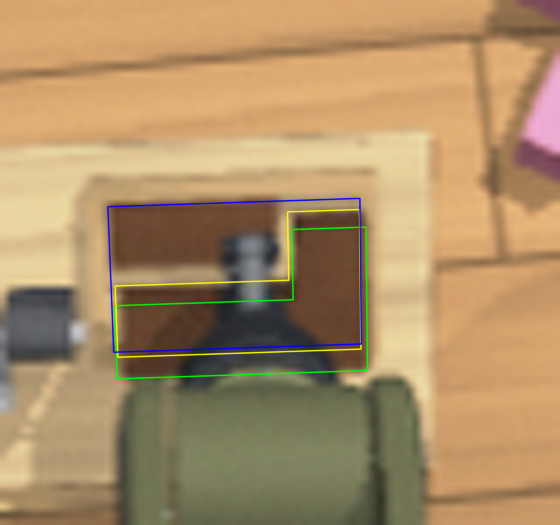

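The overlay agrees with the blank in both views: the near corner is at (380,446) in the side crop and the right edge at x≈366 in the top crop, each within about 1 mm. I'll descend with a force guard.

```bash
python3 - <<'E'
from ov2 import *
for z,v in((49,100),(32.5,35)):
    r=bot.servo_line(S2W([-0.2,-2.7,z]),speed=v,until_force=10)
    s=bot.read_state();e=(s['ee_pos']-NEST)@RS;print(r,s['clock'],e.round(2),(s['ft_force']@RS).round(1),s['moment'].round(2))
    if r: break
for n in('top','side'): snap(n)
ovblank(e+[0,3,-33.8],'ov4s',(265,140,395,235)); ovblank(e+[0,3,-33.8],'ov4t',(255,140,335,215),'top')
E
```

```text
False 16.0667 [-0.26 -2.66 49.2 ] [-1.   0.5 -1.3] [ 0.02  0.37 -0.01]
True 16.5833 [ 0.57 -2.74 32.37] [ 0.7 -1.   6.5] [0.03 0.3  0.26]
```

View pics/ov4s.png

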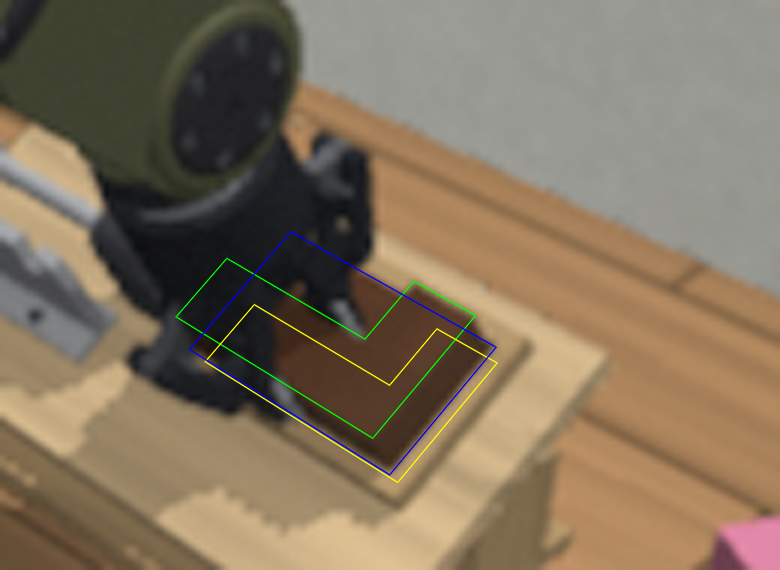

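View pics/ov4t.png

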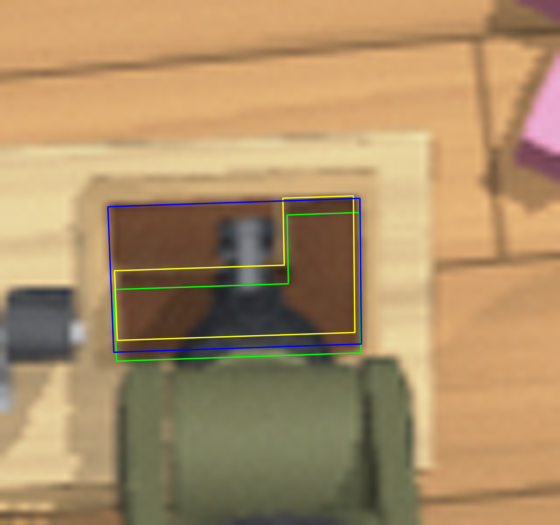

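Contact came at z 32.4, which is about the seated height, with the blank inside the walls. I'll release, back off and inspect.

```bash
python3 - <<'E'
from ov2 import *
bot.move_gripper(60)
bot.servo_line(S2W([0,-3,150]),speed=180)
bot.move_to(S2W([-72,135,160])+[-60,60,60],qball(0))
s=bot.read_state();print(s['clock'])
for n in('top','side'): snap(n)
ovblank([0,0,0],'ov5s',(235,140,395,240)); ovblank([0,0,0],'ov5t',(225,140,335,215),'top')
for n,roi in(('side',(235,140,395,240)),('top',(225,140,335,215))):
    c=load(n);u0,v0,u1,v1=roi;cv2.imwrite('pics/raw5%s.png'%n,cv2.resize(c['image'][v0:v1,u0:u1],None,fx=5,fy=5,interpolation=cv2.INTER_CUBIC))
E
```

```text
18.8917
```

View pics/ov5s.png

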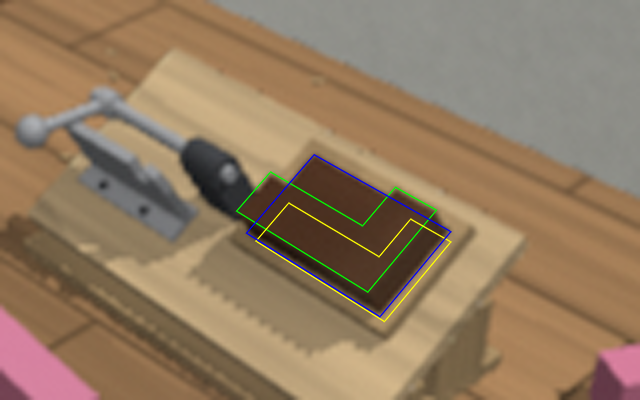

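View pics/ov5t.png

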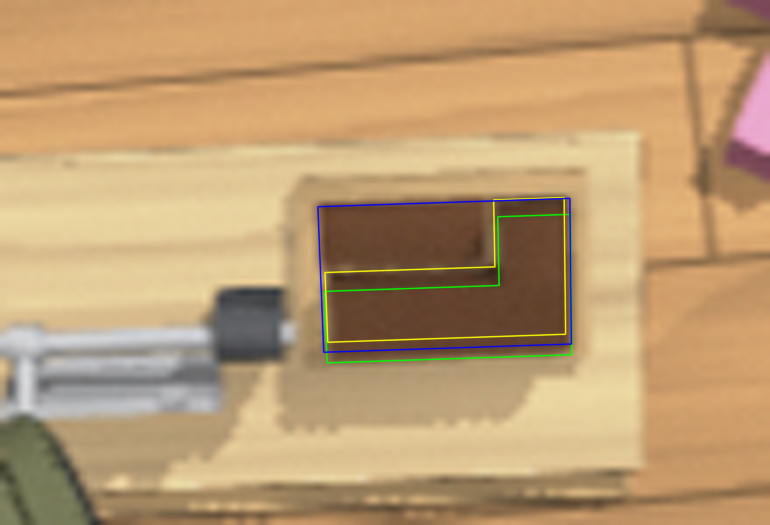

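The blank's top matches the green seated outline in both views, so it's flat in the gap with the bolt out. Next I bring the bolt home.

```bash
python3 - <<'E'
from ov2 import *
b=ball(.62,70); q=qball(0)
bot.move_to(b+[0,0,90],q)
bot.move_gripper(50,25)
r=bot.servo_line(b+[0,0,2],speed=120,until_force=15)
print(r)
if not r:
    bot.move_gripper(15,25)
    s=bot.read_state();print('grip',s['grip_width'],s['ft_force'].round(1))
    for th in(.7,.78,.85): bot.servo_line(ball(th,70)+[0,0,1],speed=60)
    s=bot.read_state();print(s['ft_force'].round(1),s['grip_width'])
    r=bot.servo_line(ball(.85,-3)+[0,0,1],speed=60,until_force=18)
    s=bot.read_state();print(r,s['clock'],s['ft_force'].round(1),s['grip_width'],((s['ee_pos']-NEST)@RS).round(1))
c=snap('side');cv2.imwrite('pics/g6s.png',cv2.resize(c['image'][110:250,190:380],None,fx=4,fy=4,interpolation=cv2.INTER_CUBIC))
E
```

```text
False
grip 22.122445535811032 [0.9 0.7 0.7]
[-3.9  0.1 -1. ] 21.54505167240429
True 22.9083 [ 2.7  6.3 -2.7] 21.956569427187283 [-47.5 134.6 103.3]
```

View pics/g6s.png

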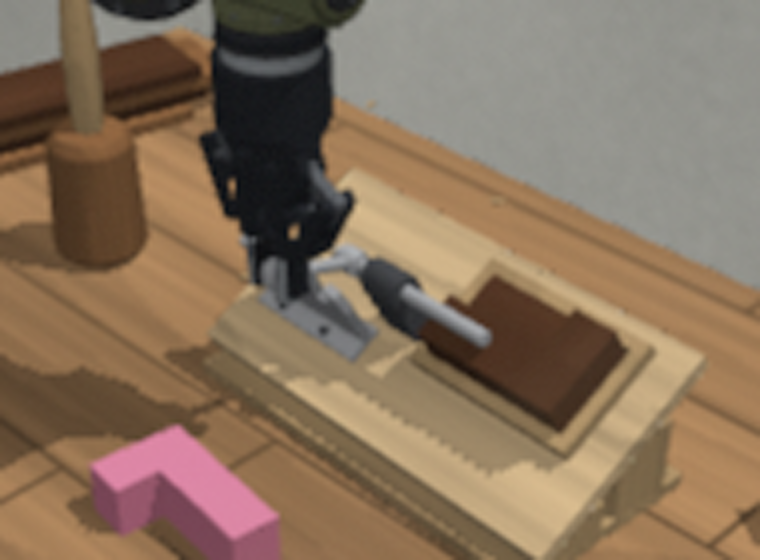

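The bolt is home over the blank, with its tip at (485,335) as in the earlier home picture. I'll lower the handle along the arc, release it and retreat.

```bash
python3 - <<'E'
from ov2 import *
for th in(.7,.55,.4,.25,.12,.02):
    bot.servo_line(ball(th,-.3)+[0,0,1],speed=70)
    s=bot.read_state();f=s['ft_force'];print(th,f.round(1),((s['ee_pos']-NEST)@RS).round(1))
    if np.linalg.norm(f)>30: break
bot.move_gripper(45)
bot.dwell(.3)
p=bot.read_state()['ee_pos']
bot.servo_line(p+[0,0,150],speed=150)
p=bot.read_state()['ee_pos']
bot.move_to(p+[-150,120,60],qball(0))
print(bot.read_state()['clock'])
for n in('top','side'): snap(n)
ovblank([0,0,0],'ov7s',(235,140,395,240)); ovblank([0,0,0],'ov7t',(225,140,335,215),'top')
cv2.imwrite('pics/top7.png',load('top')['image'])
E
```

```text
0.7 [ 7.   4.5 -0.7] [-54.3 134.8  95.6]
0.55 [4.9 3.8 0.5] [-61.2 134.8  86.8]
0.4 [4.5 3.3 2. ] [-66.1 134.8  77.1]
0.25 [5.4 4.5 2.9] [-69.7 134.7  66.9]
0.12 [3.5 4.3 1.8] [-71.6 134.8  57.8]
0.02 [2.9 5.1 6.4] [-71.7 134.8  51. ]
27.3
```

View pics/ov7s.png

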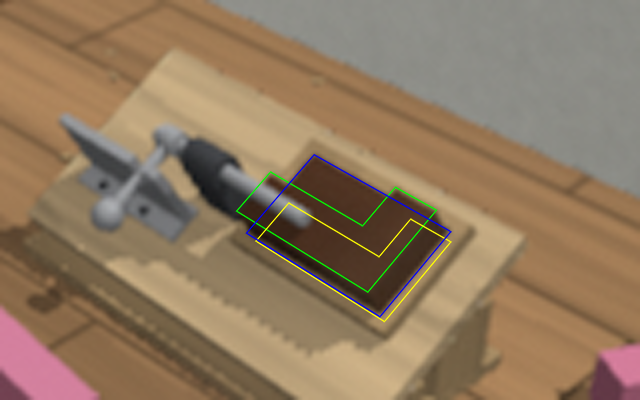

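View pics/ov7t.png

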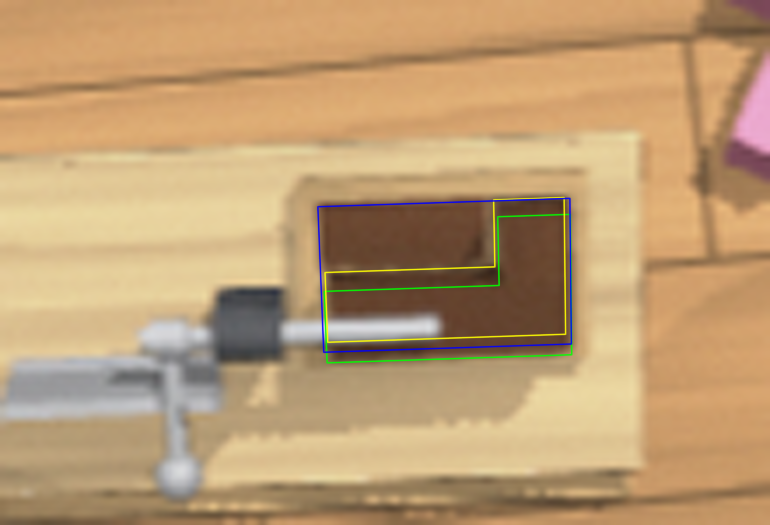

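View pics/top7.png

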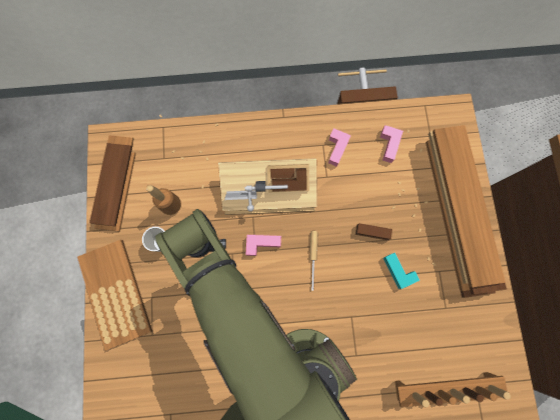

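The ball in the side view is back at about (262,193), the same pixel as at the start, and the rod tip is at its home pixel (287,187). The blank matches its outline and the bystanders haven't moved, so I'll hand in.

```bash
python3 -c "
from h import *
bot.finish_job()"
```

```text
the job is handed in; nothing more can be done
```

I carried out the whole job and handed it in, with the robot clear, at about 27 s of the 64 s. No verdict is reported, so the result rests on my own checks below.

**What I did:**
1. I lifted the handle by its ball and slid the bolt out to its stop.
2. I lowered the dark L-shaped blank into the gap until it touched the tray floor.
3. I slid the bolt home to its stop, let the handle down into the notch and let go.

**Last checks:**
- **Bolt and handle:** in the final pictures the ball (side view) and the rod tip (top view) are back at the pixels they had at the start.
- **Blank:** it matches the predicted seated outline in both views. Contact came about 1.4 mm lower than the 33.8 mm I expected, probably from give in the arm or a slight slip in the grip.
- **Bystanders:** the plain bar, mallet, gouge and pot look unmoved in the final top picture.
- **Forces:** wrist readings were 7 to 9 N or less at each point I checked.

**Disagreement:** the two cameras differed by 2 to 4 mm across the slope, so I used averages. The bolt's two end stops agreed with the averaged stand position to within 0.5 mm.

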